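# Raise the red drying stand until it locks

### The job

Two small T-shaped drying stands are fixed to the worktop. Take the one with the red crossbar and pull its telescopic mast up out of its tube until the yellow lock button springs out above the tube, then let go so that it stays up, locked. Leave the stand with the blue crossbar as it is.

Things in the scene. Friction and masses are not known exactly. Their poses are not given: they have to be found in the camera images.
- red_bar (a point): Centre of the RED crossbar of the stand to raise: level, 160 mm long along this point's y, 16 mm wide (x), 16 mm high (z, up), ends turned up 10 mm. Grip its middle from above, closing along x; a grey hub there (22 mm in x, 30 in y) spans from this point to 12 mm below it, then only the round 14 mm mast. With mast down the bar's centre is 172 mm over the worktop, 42 mm over the tube's black collar.
- red_mast (a joint): How far the red stand's mast is drawn straight up out of its tube, in m: 0 fully down, end stop 0.098. It starts at 0 to 0.03, moves stiffly (2 to 5 N), does not turn, and stays where it is left. From 0.080 up the button is clear of the tube and springs out; then the mast cannot sink below 0.080.
- red_button (a joint): Travel of the red stand's yellow lock button out of the mast, in m: about 0 while held in, hidden in the tube; 0.007 when sprung out above the collar, on the side of red_bar's -x (towards the robot). Its own spring drives it; do not touch it.
- blue_bar (a point): Centre of the BLUE crossbar of the other, equal stand, to be left alone. Each stand: upright aluminium tube 24 mm thick with a black collar 29 mm thick at its top, 130 mm over the worktop, on a round black foot 110 mm across that is fixed to the worktop.

How it is judged:
By the outcome, as a careful person would: the job done as asked, in the order asked, and still so for the second after the job is handed in, with the robot touching nothing.
It also fails if it takes over 34 s, if anything falls off the work surface, if the arm or the gripper's body presses on something with over 40 N, if the wrist force passes 120 N, or if a joint passes its speed limit or range.

### The arm

A 6-joint arm with a two-finger parallel gripper is mounted at the origin on a cart in front of the work surface, level with it; the furniture and walls round the work are solid. World frame = base frame: x ahead of the robot, y to its left, z up, the work surface at z = 0. Lengths are in m, angles in rad, forces in N, time in s.
With the tool pointing down it reaches from about 0.275 to 1 m from the base axis. Payload 8.4 kg.
Tool frame: the origin (TCP) lies on the centre line of the jaws, within the pads' length; the fingertips stand 17 mm ahead of it and the grasp point (between the pads) lies 2 mm behind it (bot.tcp_to_tips is the z of the fingertips in the tool frame, in m); z points along the fingers, y is the line along which they close (so a half turn about z gives the same grasp; the last joint's range is limited). The gripper opens to 85 mm and grips with 20 to 120 N. Pads are 22 mm wide; open, the fingers measure 114 mm over their backs; the gripper's body (76 mm by 85 mm) begins 54 mm behind the grasp point. The pads swing forward as they close: fully open they stand 13 mm farther back than shut.
Start: joints at [-1.241, 0.353, 1.633, -0, 1.155, -0.002], TCP at [0.204, -0.591, 0.248] pointing down, gripper open.
Joint ranges: [-2.63, 2.63], [-0.92, 2.1], [0.06, 2.66], [-1.3, 4.44], [0, 2.69], [-3.02, 3.02]. Speed limits (rad/s): [2.22, 2.22, 2.79, 3.14, 3.14, 3.14].

### API

Orientations are given as a unit quaternion [x, y, z, w].
In Python, from workcell import bot, hand, kinematics, get_obs, vision, hand_in gives the robot as it stands. The module is installed in compiled form; this text tells all that it offers. Calls block until the motion is done:
- bot.reach(position, orientation): joint-space move of the TCP to a pose.
- bot.servo_line(position, ori=None, velocity=0.15): straight line of the TCP; ori=None keeps the orientation; velocity is the mean speed in m/s.
- bot.goto_joints(angles): joint-space move.
- hand.move_gripper(opening, strength=None): finger opening in m; strength is the grip in N (None keeps the last); returns when the fingers have stopped.
- bot.dwell(seconds).
- kinematics.solve_ik(position, orientation): joint angles nearest the present ones, or None.
- get_obs(): the state.
- vision.read_camera(name): name is "side" or "top"; returns a dict with "frame" (420x560x3 uint8, red, green, blue), "intrinsics" (3x3 intrinsics, pixels), "dist" ([k1, k2, p1, p2, k3] as OpenCV has them; the pictures are not rectified), "view" (4x4, takes a point from world to camera coordinates). Camera axes: x right, y down, z forward; pixel columns grow to the right and rows downward; lengths in m; the calibration is good to about 2 mm. A picture is of the moment at which its call begins. There is no depth.
A pose or a line that the arm cannot do raises bot.IKError and nothing moves.
- hand_in(): hands the job in; it is judged then, once.
The state is a dict: "time_s": time; "joint_pos": joint angles; "joint_vel": joint speeds; "joint_efforts": joint torques, N m; "position": TCP position; "orientation": TCP orientation; "wrist_force": force on the tool from outside, world axes, zero at the start; "ft_torque": the same for the moment, N m; "gripper_width": finger opening in m; "grip_force": force on a finger pad.
Only numpy, scipy, OpenCV 4.12 (cv2) and the standard library are available. Lean on these libraries where they do the work, as an engineer would, in place of code of your own. Each camera call takes 0.05 s, during which the arm holds its last target. There are 200 camera calls.

## Working session

There is one attempt and no reset: what is moved stays moved. The work goes in short steps, each a Python script; the robot and the scene stay as the last script left them, time stands still between calls to the robot, and variables do not carry over. Pictures are saved under pics/ and viewed, at most 10 in all, crops included, and the job is handed in when it is done.

```bash
mkdir -p pics; python3 - <<'E'
from workcell import *
import cv2,numpy as np,pickle
d={}
for n in("side","top"):
    c=vision.read_camera(n);d[n]=c;cv2.imwrite(f"pics/{n}0.png",c["frame"][:,:,::-1])
    V=np.array(c["view"]);print(n,-V[:3,:3].T@V[:3,3],V[2,:3],np.array(c["dist"]))
pickle.dump(d,open("c0.pkl","wb"))
o=get_obs();print(o["time_s"],o["orientation"],o["position"])
E
```

```text
side [0.17353413 0.87347858 0.51150431] [ 0.34235324 -0.84388603 -0.41309882] [-0.11614126  0.          0.          0.          0.        ]
top [0.41584433 0.07879339 1.16337646] [ 0.06422671  0.00180649 -0.9979337 ] [-0.10512862  0.          0.          0.          0.        ]
0.1 [ 9.86270585e-01  1.65136068e-01 -1.18138229e-04 -6.31253762e-04] [ 0.20343734 -0.59052155  0.24761228]
```

View pics/side0.png

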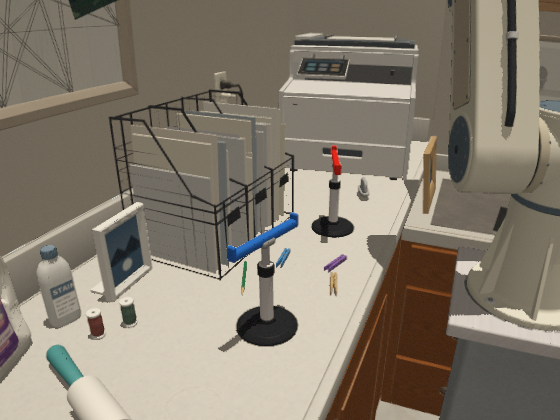

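View pics/top0.png

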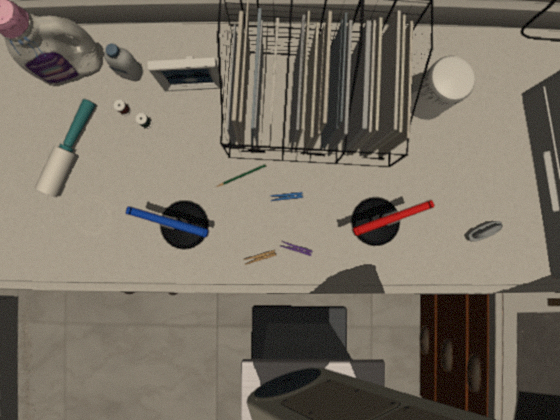

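The side view shows the red bar near (336,158) with its foot at (333,226). In the top view the red bar runs from (356,232) to (432,205), with the foot at (376,222). The blue stand is well apart, about 0.4 m to the left.

```bash
cat >h.py <<'E'
import cv2,numpy as np
def redmask(f):
    r,g,b=[f[:,:,i].astype(int) for i in range(3)]
    m=((r>90)&(r>2.2*g)&(r>2.2*b)).astype(np.uint8)
    n,l,s,c=cv2.connectedComponentsWithStats(m);k=1+np.argmax(s[1:,4]);return l==k,s[k],c[k]
def ray(c,uv):
    K=np.array(c["intrinsics"],float);V=np.array(c["view"])
    p=cv2.undistortPoints(np.array([[uv]],float),K,np.array(c["dist"],float))[0,0]
    d=V[:3,:3].T@[p[0],p[1],1];return -V[:3,:3].T@V[:3,3],d/np.linalg.norm(d)
def atz(c,uv,z):
    o,d=ray(c,uv);return o+d*(z-o[2])/d[2]
def tri(*cu):
    A=np.zeros((3,3));b=np.zeros(3);R=[ray(c,u) for c,u in cu]
    for o,d in R: P=np.eye(3)-np.outer(d,d);A+=P;b+=P@o
    x=np.linalg.solve(A,b);return x,[np.linalg.norm(np.cross(x-o,d)) for o,d in R]
E
python3 - <<'E'
import pickle;from h import *
d=pickle.load(open("c0.pkl","rb"))
C={}
for n in d:
    m,s,c=redmask(d[n]["frame"]);C[n]=c;print(n,s,c)
    if n=="top":
        ys,xs=np.nonzero(m);box=cv2.minAreaRect(np.c_[xs,ys].astype(np.float32));print(box)
        bp=cv2.boxPoints(box)
x,e=tri((d["top"],C["top"]),(d["side"],C["side"]));print("bar",x,e)
P=[atz(d["top"],p,x[2]) for p in bp];
e=[(P[i]+P[(i+1)%4])/2 for i in range(4)];a,b=e[0]-e[2],e[1]-e[3]
for v in(a,b):print("len",np.linalg.norm(v),"dir deg",np.degrees(np.arctan2(v[1],v[0])))
print("boxcentre",sum(P)/4)
g=d["top"]["frame"].max(2);m=(g[190:255,345:405]<45).astype(np.uint8)
n,l,s,c=cv2.connectedComponentsWithStats(m);k=1+np.argmax(s[1:,4]);print(s[k])
ys,xs=np.nonzero(l==k);(u,v),r=cv2.minEnclosingCircle(np.c_[xs+345,ys+190].astype(np.float32));print("foot",u,v,r,atz(d["top"],(u,v),.01))
f=d["side"]["frame"][120:245,290:390];cv2.imwrite("pics/s1.png",cv2.resize(f[:,:,::-1],None,fx=4.8,fy=4.8,interpolation=cv2.INTER_CUBIC))
E
```

```text
side [331 145  10  30 188] [335.45744681 160.42553191]
top [353 201  81  35 640] [391.2796875 218.0109375]
((393.16058349609375, 217.44161987304688), (8.287269592285156, 84.06879425048828), 70.01689147949219)
bar [ 0.46109885 -0.1351783   0.17911156] [np.float64(5.477883970024404e-05), np.float64(5.477883970006039e-05)]
len 0.015641960175548062 dir deg 19.824094656613923
len 0.16108719205343422 dir deg -69.96657785701339
boxcentre [ 0.46227457 -0.13934081  0.17911156]
[  6   8  45  29 749]
foot 373.0833435058594 215.30555725097656 22.805816650390625 [ 0.47458471 -0.13139895  0.01      ]
```

View pics/s1.png

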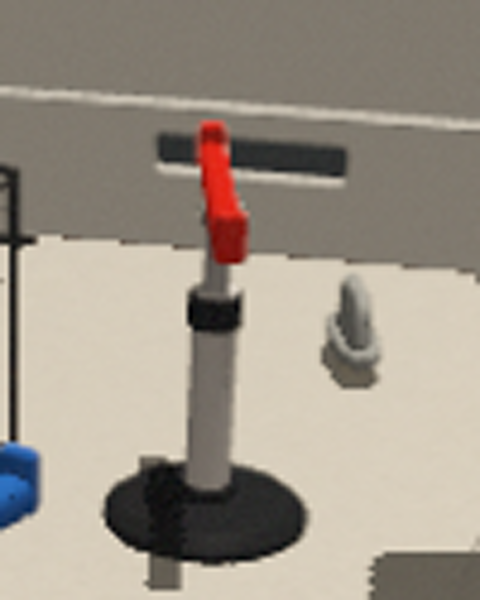

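The crop shows the red bar with its near (+y) end at about (338,170), the far end at about (334,148), and the mast slightly drawn. I'll fit a bar model to both masks.

```bash
cat >>h.py <<'E'
from scipy.optimize import minimize
def render(c,p,S=8):
    x,y,z,w=p;R=np.array([[np.cos(w),-np.sin(w),0],[np.sin(w),np.cos(w),0],[0,0,1]])
    K=np.array(c["intrinsics"],float);V=np.array(c["view"]);h,wd=c["frame"].shape[:2]
    r=cv2.Rodrigues(V[:3,:3])[0];im=np.zeros((h,wd),np.uint8)
    K2=K.copy()
    im=np.zeros((h*4,wd*4),np.uint8)
    for y0,y1,z1 in((-.08,.08,.008),(-.08,-.07,.018),(.07,.08,.018)):
        B=np.array([[a,b,e] for a in(-.008,.008) for b in(y0,y1) for e in(-.008,z1)])@R.T+[x,y,z]
        q=cv2.projectPoints(B,r,V[:3,3].copy(),K,np.array(c["dist"],float))[0][:,0]
        q=cv2.convexHull(((q+.5)*4-.5).astype(np.float32))
        cv2.fillPoly(im,[np.round(q*16).astype(np.int32)],255,shift=4)
    return cv2.resize(im,(wd,h),interpolation=cv2.INTER_AREA)/255.
def fit(cams,p0):
    M=[redmask(c["frame"])[0].astype(float) for c in cams]
    f=lambda p:sum(((render(c,p)-m)**2).sum()/m.sum() for c,m in zip(cams,M))
    return minimize(f,p0,method="Nelder-Mead",options=dict(initial_simplex=np.array([p0]+[np.array(p0)+np.eye(4)[i]*[.008,.008,.012,.06][i] for i in range(4)])))
E
python3 - <<'E'
import pickle;from h import *
d=pickle.load(open("c0.pkl","rb"))
for z in(.172,.185):
    r=fit([d["top"],d["side"]],[.462,-.138,z,.35]);print(r.x,r.fun)
# independent: collar-top centre in side image
o,u=ray(d["side"],(334.8,181.5));print(atz(d["side"],(334.8,181.5),.13))
E
```

```text
[ 0.4616049  -0.13717069  0.17816849  0.33341019] 0.38344278745081684
[ 0.46006888 -0.13414272  0.17942732  0.33865119] 0.4113856756198516
[ 0.45688104 -0.12286587  0.13      ]
```

```bash
python3 - <<'E'
from workcell import *
from h import *
from scipy.spatial.transform import Rotation as Ro
w=.335;c,s=np.cos(w),np.sin(w);x,y,z=.4612,-.1365,.178
best=None
for k in(1,-1):
    Y=k*np.array([c,s,0]);Z=np.array([0,0,-1.]);q=Ro.from_matrix(np.c_[np.cross(Y,Z),Y,Z]).as_quat()
    j=kinematics.solve_ik([x,y,.30],q);print(k,j)
    if j is not None:
        t=np.abs(np.array(j)-get_obs()["joint_pos"]).max()
        if best is None or t<best[0]:best=(t,q)
q=best[1];np.save("q.npy",q)
hand.move_gripper(.06)
p=get_obs()["position"];bot.servo_line([p[0],p[1],.32],velocity=.2)
bot.reach([x,y,.30],q)
bot.servo_line([x,y,z-.004],velocity=.12)
o=get_obs();print(o["time_s"],o["position"],o["wrist_force"],o["gripper_width"])
for n in("side","top"):
    C=vision.read_camera(n);f=C["frame"][:,:,::-1]
    f=f[100:240,270:410] if n=="side" else f[150:290,310:450]
    cv2.imwrite(f"pics/g_{n}.png",cv2.resize(f,(560,560),interpolation=cv2.INTER_CUBIC))
E
```

```text
1 [-2.90871404e-01  7.41823858e-02  1.87014225e+00 -4.44089210e-16
  1.19726802e+00 -6.25871404e-01]
-1 [-2.90871404e-01  7.41823858e-02  1.87014225e+00 -4.44089210e-16
  1.19726802e+00  2.51572125e+00]
4.075 [ 0.46164384 -0.13667237  0.17460785] [ 1.37030659 -1.04084549 -0.10645232] 0.06033502068524118
```

View pics/g_side.png

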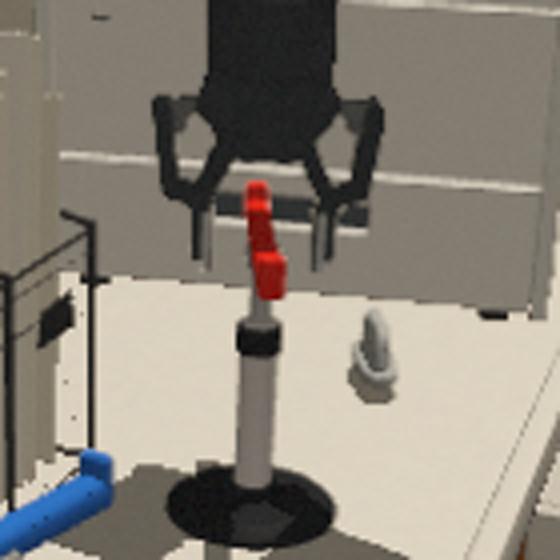

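The fingers straddle the bar's middle evenly (finger tips at crop rows of about 268, bar middle at about (262,232)). I'll grip and raise.

```bash
python3 - <<'E'
from workcell import *
from h import *
hand.move_gripper(0.0,60)
o=get_obs();print("grip",o["time_s"],o["gripper_width"],o["grip_force"],o["wrist_force"])
p=np.array(o["position"])
for dz in(.03,.06,.075,.083):
    bot.servo_line([p[0],p[1],p[2]+dz],velocity=.05)
    o=get_obs();print(dz,o["position"][2],o["gripper_width"],np.round(o["wrist_force"],1))
bot.dwell(.3)
C=vision.read_camera("side");T=vision.read_camera("top")
import pickle;pickle.dump({"side":C,"top":T},open("c1.pkl","wb"))
cv2.imwrite("pics/up.png",cv2.resize(C["frame"][80:220,270:410,::-1],(560,560),interpolation=cv2.INTER_CUBIC));print(get_obs()["time_s"])
E
```

```text
grip 4.6083 0.02061341909539947 59.781296253204346 [-3.88521925 -1.77876568  2.51633234]
0.03 0.20455873986960327 0.020832762227918144 [-3.2 -1.5  3.4]
0.06 0.2345884039989636 0.020922056124292585 [-3.6 -2.4  3.5]
0.075 0.24955356923303917 0.020888930454008515 [-4.2 -1.5  1.4]
0.083 0.25751068885493567 0.020932012096114488 [-3.5 -2.9  1.6]
7.2667
```

View pics/up.png

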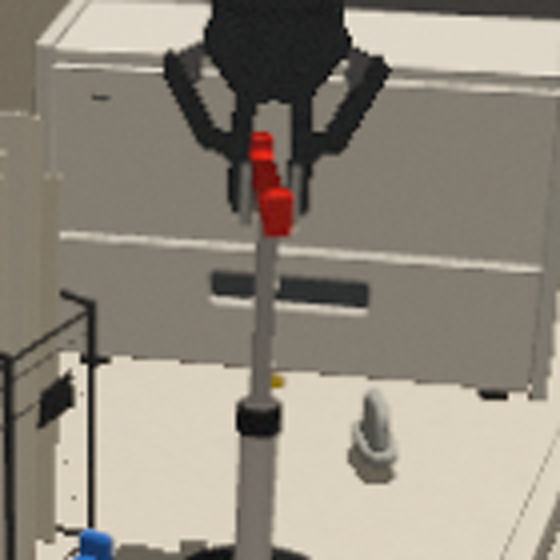

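The mast is up and the yellow button has sprung out at crop (278,381), just above the collar. Now I'll release and retreat.

```bash
python3 - <<'E'
from workcell import *
from h import *
hand.move_gripper(.06)
p=get_obs()["position"]
bot.servo_line([p[0],p[1],p[2]+.12],velocity=.12)
bot.dwell(.4)
C=vision.read_camera("side");o=get_obs();print(o["time_s"],o["position"],o["wrist_force"])
cv2.imwrite("pics/end.png",cv2.resize(C["frame"][80:360,200:410,::-1],None,fx=2.1,fy=2.1,interpolation=cv2.INTER_CUBIC))
E
```

```text
9.325 [ 0.46102213 -0.13659811  0.37701607] [0.158784   0.15574155 0.32175297]
```

View pics/end.png

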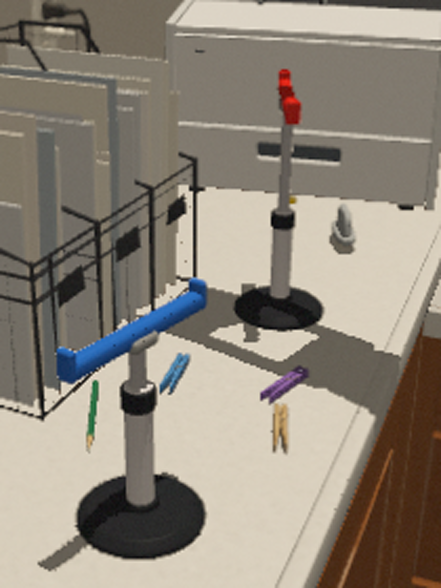

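The red mast stays up with its button out at crop (292,199). The gripper is clear and the blue stand is unchanged.

```bash
python3 -c "
from workcell import *
print(hand_in())"
```

```text
the job is handed in; nothing more can be done
None
```

The red stand's mast is raised and locked with its yellow button out above the collar, the gripper is clear, the blue stand was not touched, and the job was handed in at about 9.3 s.

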